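Try the cover of the optics case, free its catch if caught, hold it open

TASK

A colleague needs to reach the lens inside the white optics case. Before touching the red release slide, take the cover's black handle bar and tug it gently upwards to learn whether the hidden catch has hold of the cover; if it has, push the red slide across to free it. Then lift the cover by its handle bar to roughly 55 degrees and finish while still gripping the bar and holding the cover there, leaving the bottle, the jar and the skin model where they stand.

Things in the scene. Friction and masses are not known exactly. Their poses are not given: they have to be found in the camera images.
- case: White open-topped box 200 x 200 x 100 mm high, fixed to the table; inside are a lens and its rail. Origin at the centre of its underside; +x points to the hinge side, away from the catch; z up. Its position and yaw vary.
- catch: Black catch housing fixed to the middle of the case's -x side, 50 (x) x 90 (y) x 88 mm high, same axes as the case, origin at the centre of its underside, 125 mm from the case's origin along the case's -x. A bolt hidden inside may or may not stand over the ear of the cover's strike; it makes no mark on the outside and only pulling the cover tells. Sliding the red release carries the bolt clear; it then stays clear.
- cover (a joint): Hinge of the cover, a grey plate 212 x 204 x 6 mm closing the case (its top is 107 mm above the table), about 0.35 kg. 0 = shut, grows as the -x edge rises, in rad, free to 1.9. Without a hand on it the cover falls shut. Lifting it at the bar takes about 1.5 to 4 N when free. When caught it gives about 1 mm at its edge, then stops dead.
- cover_hinge (a point): A point on the cover's hinge axis, in the middle of the case's +x edge, 100 mm above the table; the axis runs along the case's y.
- cover_bar: Black handle bar on the cover: a round bar 10 mm across and 90 mm long, along the case's y, on a 10 mm wide leg near each end, with 65 mm or more free between the legs. Origin at the bar's centre, which with the cover shut is 142 mm above the table and 35 mm above the cover's top, 165 mm from the hinge towards -x and 42 mm above it. Turns with the cover about the hinge; it can roll between the finger pads as the cover swings.
- strike: Small steel tab hanging from the middle of the cover's -x edge into a slot between catch and case; its ear, 14 x 10 x 6 mm, lies 32 mm below the hinge axis level and is what the bolt holds. Origin near the ear. The catch is damaged if the strike pulls on it with over 40 N; about 15 N at the bar, held for a moment, tells clearly if it is caught (closing fingers on the bar may itself leave a push of 5 to 8 N, which goes as the bar lifts).
- release (a joint): Red release slide on top of the catch housing. 0 = home, 0.018 m = fully across; it moves along the case's +y, against about 1.5 to 3 N, has no spring and stays where it is left. Past 0.011 m the bolt is always clear of the strike. It starts at home.
- release_top (a point): Middle of the top of the red slide's fin. The fin is 20 (case x) x 12 (case y) x 26 mm high and stands on the housing's flat top (88 mm above the table), so this point is 114 mm above the table; at home it is 134 mm from the case's origin along -x and 10 mm along -y.
- bottle: Amber bottle, 42 mm across, 95 mm high, standing near the case. Origin at the centre of its underside. To be left alone.
- jar: White jar with a blue cap, 60 mm across, 55 mm high, near the case. Origin at the centre of its underside. To be left alone.
- skin_model: Layered pink and yellow skin model on a white foot 70 x 90 mm, 58 mm high, near the case. Origin at the centre of its underside. To be left alone.

How it is judged:
On the way, in this order (a step that is already met when the one before it is completed fails the run):
1. With the release slide still at home (within 3 mm) the cover has been tugged by its bar: either its strike pulls on the catch with over 0.5 N, or the cover comes up past 0.06 rad (value of joint release below 0.003 m and contact force between the fingers and cover_bar above 0.5 N and (contact force between strike and catch above 0.5 N or value of joint cover above 0.06 rad)), for 0.04 s.
2. The cover is lifted by its bar past 0.4 rad (value of joint cover above 0.4 rad and contact force between the fingers and cover_bar above 0.5 N), for 0.1 s.
At the end, for the whole second after the job is handed in: The cover stands still, open between 0.7 and 1.25 rad (40 to 72 degrees), with the fingers bearing on the handle bar with over 1 N; the bottle, jar and skin model are within 20 mm of where they started (value of joint cover between 0.7 and 1.25 rad and velocity of joint cover between -0.05 and 0.05 rad/s and contact force between the fingers and cover_bar above 1 N and contact force between strike and catch below 0.5 N and distance of each of bottle, jar, skin_model from where it was at the start of the episode below 0.02 m); the arm keeps its last pose, push and grip.
It fails at once if The caught cover is wrenched: over 40 N between strike and catch (contact force between strike and catch above 40 N).
It fails at once if The bottle, jar or skin model is moved over 20 mm or tipped (distance of any of bottle, jar, skin_model from where it was at the start of the episode above 0.02 m or angle between any of bottle, jar, skin_model's own z axis and vertical above 0.35 rad).
It also fails if it takes over 61 s, if anything falls off the work surface, if the arm or the gripper's body presses on something with over 40 N, if the wrist force passes 120 N, or if a joint passes its speed limit or range.

ROBOT

A 6-joint arm with a two-finger parallel gripper is mounted at the origin on the work surface. World frame = base frame: x ahead of the robot, y to its left, z up, the work surface at z = 0. Lengths are in m, angles in rad, forces in N, time in s.
With the tool pointing down it reaches from about 0.35 to 0.775 m from the base axis. Payload 7.3 kg.
Tool frame: the origin (TCP) lies at the very end of the fingers, on their centre line; the grasp point (between the pads) lies grip_depth behind it (grip_depth is the distance from the TCP to the grasp point, in m); z points along the fingers, y is the line along which they close (so a half turn about z gives the same grasp; the last joint's range is limited). The gripper opens to 92 mm and grips with 3 to 60 N. Pads are 19 mm wide; open, the fingers measure 130 mm over their backs; the gripper's body (75 mm by 190 mm) begins 47 mm behind the grasp point.
Start: joints at [-1.272, 0.342, 1.524, -0, 1.275, -0.146], TCP at [0.226, -0.474, 0.227] pointing down, gripper open.
Joint ranges: [-2.53, 2.53], [-0.77, 2.02], [0.04, 2.7], [-1, 4.14], [0.28, 2.66], [-3.11, 3.11]. Speed limits (rad/s): [2.57, 2.57, 3.14, 3.14, 3.14, 3.14].

INTERFACE

Orientations are given as a unit quaternion [x, y, z, w].
In Python, from cell import sense, grab_frame, finish_job, regions_of, pinpoint, grip_depth gives the robot as it stands. The module is installed in compiled form; this text tells all that it offers.
- The arm moves only by the tool apply_moves, never from a script. Its argument "increments" is a list that holds one entry, the list of rows, each a list of 7 numbers: the opening, from 0 (shut) to 1 (fully open), then the shift along the world's x, y, z in mm, then the turn, a rotation vector about the world's x, y, z in degrees. A call has 1 to 12 rows; each row is the pose to reach, as a shift and turn from the pose commanded when the call began; what a row does not reach only later rows make up. A row lasts 1/12 s, in which the tool goes at most 41.7 mm and 7.16 degrees, less where a joint would pass 70% of its speed; a pose out of reach is approached as far as the arm can. A call with a gripper value outside its range is refused whole. The fingers move at their own pace and stop on an object; the grip force is fixed at half the most. Time passes only in rows, so rows that repeat a pose let the fingers close. It gives the time, the measured TCP pose, the force and the opening at its end, in the units of the state.
- sense(): the state, without advancing time (a new reading comes with each control period).
- grab_frame(name): name is "scene" or "top" or "wrist"; returns a dict with "image" (480x640x3 uint8, red, green, blue), "fov_y" (degrees; the focal length in pixels is half the picture's height over the tangent of half this angle, whatever the lens; pixels are square), "cx", "cy" (the principal point, pixels), "dist" ([k1, k2, p1, p2, k3] as OpenCV has them; the pictures are not rectified), "position" and "attitude" of the camera in the world; the wrist camera has in their place "mount" (4x4, takes a point from camera to tool coordinates, whose origin is the TCP and whose axes are the flange's). Camera axes: x right, y up, looking along -z (the intrinsics and any distortion apply to the point x, -y, -z); pixel columns grow to the right and rows downward; lengths in m; the calibration is good to about 2 mm. A picture is of the moment at which its call begins: read the wrist's pose just before it. There is no depth.
- finish_job(): hands the job in, once; it reports no verdict.
Trained networks look in a picture, given as the dict that the camera call returned (one of the last four; its "shot" number tells which), for a name from the list of things; names that differ only in an ending like _2 or _b are one class to them, and where a whole thing is asked for, a point or a joint stands for the part that bears it (a point fixed in the world has none). Each returns a list of dicts, best first, with "conf" (0 to 1); they miss things now and then, are a little off and sometimes report something else, mostly with a low value. They report only what shows in the picture. A call takes as long as a camera call.
- regions_of(target, picture): "mask" (480x640 bool, what is visible of it) and "position" ([column, row] in pixels, amid what is visible of it).
- pinpoint(target, picture): "position" ([column, row] in pixels: a listed point, or the origin of a listed thing).
The state is a dict: "clock": time; "q": joint angles; "joint_vel": joint speeds; "tau": joint torques, N m; "tool_pos": TCP position; "orientation": TCP orientation; "force": force on the tool from outside, world axes, zero at the start; "moment": the same for the moment, N m; "finger_gap": finger opening in m.
Only numpy, scipy, OpenCV 4.12 (cv2) and the standard library are available. Lean on these libraries where they do the work, as an engineer would, in place of code of your own. Each camera call takes 0.05 s, during which the arm holds its last target. There are 200 camera calls.

## Working session

There is one attempt and no reset: what is moved stays moved. The work goes in short steps, Python scripts to look and compute and a tool call to move; the robot and the scene stay as the last step left them, time stands still between calls to the robot, and variables do not carry over. Pictures are saved under pics/ and viewed, on a budget of 10 in all, crops included, one or two more only if the job needs it, and the job is handed in when it is done.

Besides the shell and the picture viewer there is one more tool, called after "Emit:" by a JSON object that holds its "fn" and its "kwargs", one argument or row to a line. apply_moves: Moves the arm, as the interface text tells. Its arguments: {"type":"object","properties":{"increments":{"type":"array","items":{"type":"array","items":{"type":"array","items":{"type":"number"}}}}},"required":["increments"]}

```bash
mkdir -p pics; cat > h.py <<'E'
import numpy as np, cv2
from scipy.spatial.transform import Rotation as R
from cell import sense, grab_frame, finish_job, regions_of, pinpoint, grip_depth
def cam(p, s=None):
    """K, dist, camera position, rotation (camera->world)"""
    h=p["image"].shape[0]; f=h/2/np.tan(np.radians(p["fov_y"])/2)
    K=np.array([[f,0,p["cx"]],[0,f,p["cy"]],[0,0,1]])
    if "mount" in p:
        T=np.eye(4); T[:3,:3]=R.from_quat(s["orientation"]).as_matrix(); T[:3,3]=s["tool_pos"]
        M=T@np.array(p["mount"]); pos,rot=M[:3,3],M[:3,:3]
    else:
        pos=np.array(p["position"]); a=np.array(p["attitude"])
        rot=a if a.shape==(3,3) else R.from_quat(a).as_matrix()
    return K,np.array(p["dist"],float),pos,rot
def ray(p,px,s=None):
    K,d,pos,rot=cam(p,s)
    u=cv2.undistortPoints(np.array([[px]],float),K,d)[0,0]
    v=rot@np.array([u[0],-u[1],-1]); return pos,v/np.linalg.norm(v)
def atz(p,px,z,s=None):
    o,v=ray(p,px,s); return o+v*(z-o[2])/v[2]
def save(p,n): cv2.imwrite("pics/"+n+".png",cv2.cvtColor(p["image"],cv2.COLOR_RGB2BGR))
E
python3 - <<'E'
from h import *
print(grip_depth, sense())
np.set_printoptions(precision=4,suppress=True)
Z=dict(case=0,catch=0,cover_hinge=.1,cover_bar=.142,release_top=.114,strike=.068,bottle=0,jar=0,skin_model=0)
for n in("top","scene"):
    p=grab_frame(n); save(p,n+"0"); print(n,p["position"],p["attitude"],p["fov_y"],p["dist"])
    for t,z in Z.items():
        for r in pinpoint(t,p)[:2]: print(t,round(r["conf"],2),np.round(r["position"]),atz(p,r["position"],z))
E
```

```text
0.0188 {'clock': 0.0, 'q': array([-1.27201055e+00,  3.42729313e-01,  1.52500112e+00,  5.13267778e-06,
        1.27537680e+00, -1.45941848e-01]), 'joint_vel': array([ 0.0007603 , -0.00171284, -0.00085673,  0.00084184, -0.00034412,
        0.00023406]), 'tau': array([-7.15561164e-04, -4.31248212e+01, -2.44218725e+01,  7.15258392e-02,
        5.58367185e-02, -1.27423018e-04]), 'tool_pos': array([ 0.22579346, -0.47352912,  0.22604708]), 'orientation': array([ 9.75378756e-01,  2.20535053e-01, -5.53697926e-05, -7.55266501e-04]), 'force': array([ 0.37315696, -0.32104834, -0.08516623]), 'moment': array([ 0.00796386, -0.02652001,  0.0021794 ]), 'finger_gap': 0.09214652318331569}
top [0.4518 0.0942 1.0147] [ 0.0567 -0.067  -0.6955  0.7131] 44.554855475827154 [-0.0317  0.      0.      0.      0.    ]
case 0.59 [348. 278.] [0.5752 0.0412 0.    ]
catch 0.77 [353. 354.] [0.445  0.0314 0.    ]
catch 0.36 [243. 337.] [0.468  0.2192 0.    ]
cover_hinge 0.64 [350. 203.] [0.6833 0.045  0.1   ]
cover_bar 0.83 [356. 309.] [0.5111 0.0362 0.142 ]
release_top 0.6 [361. 351.] [0.4497 0.0265 0.114 ]
bottle 0.84 [246. 338.] [0.4676 0.2154 0.    ]
jar 0.64 [465. 299.] [ 0.5429 -0.1622  0.    ]
skin_model 0.69 [232. 249.] [0.6211 0.2459 0.    ]
scene [ 1.0804 -0.5272  0.6806] [0.4225 0.1476 0.2926 0.845 ] 49.85777852680748 [0.0136 0.     0.     0.     0.    ]
case 0.6 [295. 274.] [0.5743 0.0392 0.    ]
catch 0.37 [340. 254.] [0.6095 0.1433 0.    ]
cover_hinge 0.94 [341. 250.] [0.6735 0.0541 0.1   ]
cover_bar 0.86 [263. 203.] [0.5061 0.0351 0.142 ]
release_top 0.63 [237. 206.] [0.4444 0.0235 0.114 ]
jar 0.69 [200. 326.] [ 0.5326 -0.167   0.    ]
skin_model 0.8 [370. 235.] [0.6211 0.2333 0.    ]
```

View pics/top0.png

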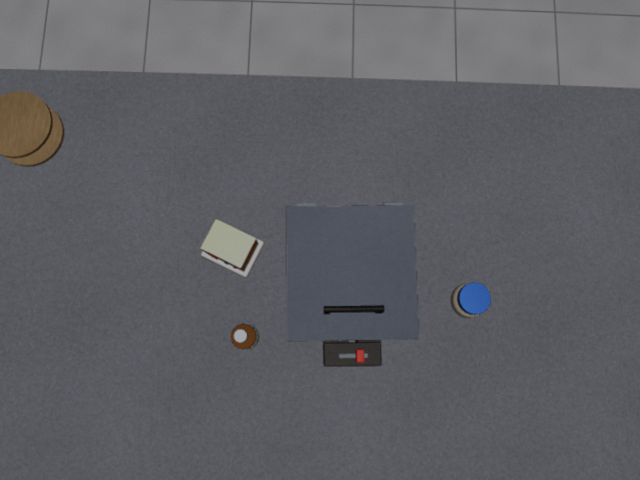

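View pics/scene0.png

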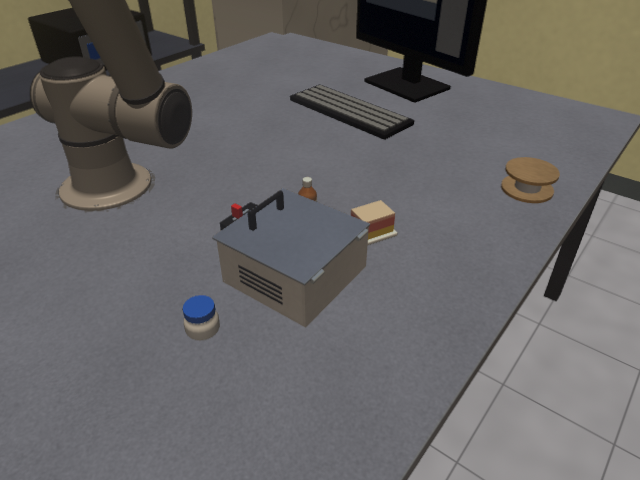

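```bash
python3 - <<'E'
from h import *
# cover quad edges + bar mask for yaw
p=grab_frame("top")
for t,z in(("cover_bar",.142),("cover",.107),("release",.114)):
    for r in regions_of(t,p)[:1]:
        m=r["mask"].astype(np.uint8); ys,xs=np.nonzero(m)
        c,(w,h),a=cv2.minAreaRect(np.c_[xs,ys].astype(np.float32)); b=cv2.boxPoints((c,(w,h),a))
        print(t,r["conf"],m.sum(),r["position"]); print(np.round([atz(p,q,z) for q in b],4))
        print("c",atz(p,c,z))
E
```

```text
cover_bar 0.96 444 [357.2, 311.2]
[[ 0.5161  0.0842  0.142 ]
 [ 0.5183 -0.0037  0.142 ]
 [ 0.5064 -0.0038  0.142 ]
 [ 0.5043  0.0839  0.142 ]]
c [0.51129036 0.04019654 0.142     ]
cover 0.63 17412 [350.0, 273.8]
[[ 0.6743  0.1485  0.107 ]
 [ 0.6822 -0.0607  0.107 ]
 [ 0.4665 -0.0621  0.107 ]
 [ 0.4599  0.1389  0.107 ]]
c [0.5685745  0.04138234 0.107     ]
release 0.69 99 [358.2, 354.6]
[[0.4513 0.0352 0.114 ]
 [0.4515 0.0231 0.114 ]
 [0.4336 0.0228 0.114 ]
 [0.4334 0.0349 0.114 ]]
c [0.44242873 0.02901004 0.114     ]
```

The scene camera agrees with the top one. The bar lies at about (0.511, 0.040), with the case yawed about 1.5°. I'm moving above the bar and turning the closing axis along the case's x.

Emit:
{"fn": "apply_moves", "kwargs": {
  "increments": [
    [[1,24,43,1,0,0,5.5],[1,48,86,2,0,0,11],[1,71,129,3,0,0,16.5],[1,95,171,4,0,0,22],[1,119,214,5,0,0,27.5],[1,143,257,6,0,0,33],[1,166,300,7,0,0,38.5],[1,190,343,8,0,0,44],[1,214,386,9,0,0,49.5],[1,238,429,10,0,0,55],[1,261,471,10,0,0,60.5],[1,285,514,10,0,0,66]]
  ]
}}

```text
clock: 2.2
tool_pos: [0.469, -0.0347, 0.2364]
orientation: [0.696, 0.718, 0.0, 0.0]
force: [0.2, -1.2, 0.0]
finger_gap: 0.0919
```

Emit:
{"fn": "apply_moves", "kwargs": {
  "increments": [
    [[1,0,0,0,0,0,0],[1,0,0,0,0,0,0]]
  ]
}}

```text
clock: 2.37
tool_pos: [0.4688, -0.0347, 0.2359]
orientation: [0.696, 0.718, -0.0, 0.0]
force: [-0.3, -0.7, -0.2]
finger_gap: 0.0914
```

```bash
python3 - <<'E'
from h import *
np.set_printoptions(precision=4,suppress=True)
s=sense(); p=grab_frame("wrist"); save(p,"w1"); print(s["tool_pos"],s["clock"],s["q"],R.from_quat(s["orientation"]).as_matrix(),s["force"])
print(p["mount"])
for t,z in(("cover_bar",.142),("release_top",.114),("release",.114),("catch",.088)):
    for r in pinpoint(t,p)[:1]: print(t,r["conf"],r["position"],atz(p,r["position"],z,s))
    for r in regions_of(t,p)[:1]:
        m=r["mask"].astype(np.uint8); ys,xs=np.nonzero(m)
        b=cv2.boxPoints(cv2.minAreaRect(np.c_[xs,ys].astype(np.float32)))
        print("reg",m.sum(),b.round()); print(np.array([atz(p,q,z,s) for q in b]))
E
```

```text
[ 0.4688 -0.0347  0.2359] 2.3667 [-0.2371  0.2335  1.6509 -0.0001  1.2572 -0.2675] [[-0.0304  0.9995 -0.0001]
 [ 0.9995  0.0304 -0.0001]
 [-0.0001 -0.0001 -1.    ]] [-0.3167 -0.7252 -0.1906]
[[ 0.0015  0.9554  0.2952  0.0802]
 [ 1.     -0.0018  0.0006  0.001 ]
 [ 0.0011  0.2952 -0.9554 -0.1576]
 [ 0.      0.      0.      1.    ]]
cover_bar 0.95 [397.1, 137.9] [0.5112 0.0375 0.142 ]
reg 2623 [[381. 210.]
 [384.  59.]
 [409.  60.]
 [405. 210.]]
[[ 0.5041 -0.0083  0.142 ]
 [ 0.5003  0.0827  0.142 ]
 [ 0.5148  0.083   0.142 ]
 [ 0.52   -0.0082  0.142 ]]
release_top 0.63 [292.0, 153.9] [0.4439 0.0233 0.114 ]
reg 577 [[277. 140.]
 [307. 140.]
 [307. 160.]
 [277. 160.]]
[[0.4334 0.0325 0.114 ]
 [0.4541 0.0331 0.114 ]
 [0.4544 0.0194 0.114 ]
 [0.4334 0.0188 0.114 ]]Traceback (most recent call last):
  File "<stdin>", line 6, in <module>
ValueError: it knows: bottle, case, catch, cover_bar, cover_hinge, jar, release_top, skin_model, strike
```

View pics/w1.png

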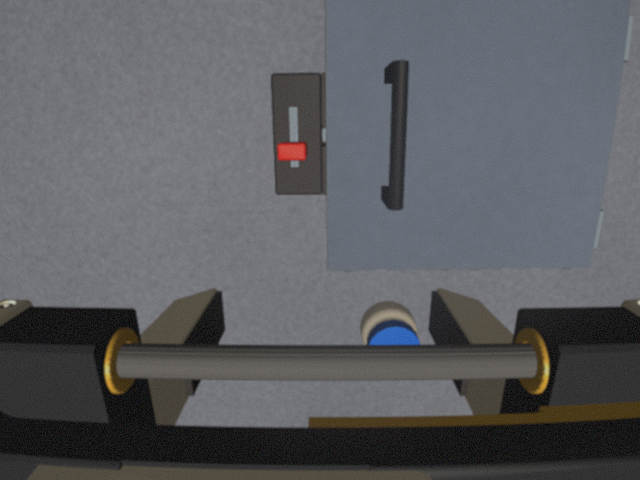

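Wrist view: bar at column ~397, rows 60–209; red fin at (292,152). The bar is at about (0.511, 0.037), agreeing across the cameras. I'm going above it, then down with the fingers half open.

Emit:
{"fn": "apply_moves", "kwargs": {
  "increments": [
    [[0.55,21,36,0,0,0,0],[0.55,42,72,0,0,0,0],[0.55,42,72,0,0,0,0],[0.55,42,72,-25,0,0,0],[0.55,42,72,-50,0,0,0],[0.55,42,72,-75,0,0,0],[0.55,42,72,-95,0,0,0],[0.55,42,72,-110,0,0,0],[0.55,42,72,-112,0,0,0],[0.55,42,72,-112,0,0,0]]
  ]
}}

```text
clock: 3.45
tool_pos: [0.5098, 0.0343, 0.1236]
orientation: [0.699, 0.716, -0.001, -0.001]
force: [0.4, 0.1, 0.4]
finger_gap: 0.0503
```

```bash
python3 - <<'E'
from h import *
np.set_printoptions(precision=4,suppress=True)
s=sense(); p=grab_frame("wrist"); save(p,"w2"); print(s["tool_pos"],s["force"],s["finger_gap"])
for t,z in(("cover_bar",.142),("release_top",.114)):
    for r in pinpoint(t,p)[:1]: print(t,r["conf"],r["position"],atz(p,r["position"],z,s))
E
```

```text
[0.5098 0.0343 0.1236] [0.3549 0.124  0.4439] 0.05026752760221399
release_top 0.86 [184.8, 314.3] [0.4436 0.0257 0.114 ]
```

View pics/w2.png

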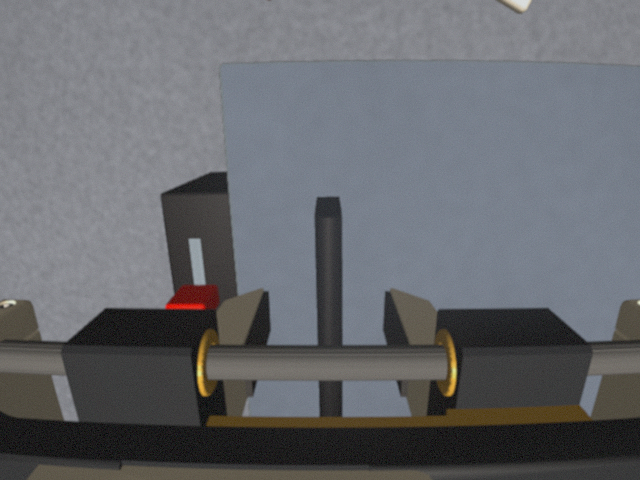

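The bar (column ~328) sits between the fingers (258 and 397), centred within 1 mm, and the red fin at (190,300) is clear of the left finger. Closing now.

Emit:
{"fn": "apply_moves", "kwargs": {
  "increments": [
    [[0,0,0,0,0,0,0],[0,0,0,0,0,0,0],[0,0,0,0,0,0,0],[0,0,0,0,0,0,0],[0,0,0,0,0,0,0],[0,0,0,0,0,0,0],[0,0,0,0,0,0,0],[0,0,0,0,0,0,0]]
  ]
}}

```text
clock: 4.27
tool_pos: [0.511, 0.0354, 0.1241]
orientation: [0.698, 0.716, 0.001, 0.001]
force: [3.6, 0.1, -1.9]
finger_gap: 0.009
```

Emit:
{"fn": "apply_moves", "kwargs": {
  "increments": [
    [[0,0,0,1,0,0,0],[0,0,0,1,0,0,0],[0,0,0,1,0,0,0],[0,0,0,1,0,0,0]]
  ]
}}

```text
clock: 4.6
tool_pos: [0.5112, 0.0354, 0.1249]
orientation: [0.698, 0.716, 0.001, 0.001]
force: [6.1, -0.5, -4.6]
finger_gap: 0.0088
```

Emit:
{"fn": "apply_moves", "kwargs": {
  "increments": [
    [[0,0,0,1,0,0,0],[0,0,0,1,0,0,0],[0,0,0,1,0,0,0]]
  ]
}}

```text
clock: 4.85
tool_pos: [0.5112, 0.0353, 0.1251]
orientation: [0.698, 0.716, 0.001, 0.0]
force: [8.5, 0.7, -11.7]
finger_gap: 0.0093
```

Emit:
{"fn": "apply_moves", "kwargs": {
  "increments": [
    [[0,0,0,1,0,0,0],[0,0,0,1,0,0,0],[0,0,0,1,0,0,0]]
  ]
}}

```text
clock: 5.1
tool_pos: [0.5112, 0.0354, 0.1253]
orientation: [0.698, 0.716, 0.0, 0.0]
force: [10.9, 0.8, -18.8]
finger_gap: 0.0087
```

Caught: 3 mm was commanded, the bar gave only 1.2 mm and the force climbed to 19 N, where a free cover would need at most 4 N. Unloading, letting go, and moving to the −y side of the slide.

Emit:
{"fn": "apply_moves", "kwargs": {
  "increments": [
    [[0,0,0,-3,0,0,0],[0,0,0,-3,0,0,0],[0.55,0,0,-3,0,0,0],[0.55,0,0,-3,0,0,0],[0.55,0,0,-3,0,0,0],[0.55,0,0,-3,0,0,0],[0.55,0,0,-3,0,0,0],[0.55,0,0,20,0,0,0],[0.55,0,0,50,0,0,0],[0.55,0,0,60,0,0,0],[0.55,0,0,60,0,0,0]]
  ]
}}

```text
clock: 6.02
tool_pos: [0.5118, 0.0352, 0.1897]
orientation: [0.698, 0.716, 0.002, 0.002]
force: [1.0, 0.2, -0.9]
finger_gap: 0.05
```

Emit:
{"fn": "apply_moves", "kwargs": {
  "increments": [
    [[0,-25,-14,0,0,0,0],[0,-50,-28,0,0,0,0],[0,-77,-42,0,0,0,0],[0,-77,-42,0,0,0,0],[0,-77,-42,0,0,0,0],[0,-77,-42,0,0,0,0],[0,-77,-42,0,0,0,0]]
  ]
}}

```text
clock: 6.6
tool_pos: [0.434, -0.0065, 0.1867]
orientation: [0.698, 0.716, 0.0, -0.0]
force: [-0.3, 0.6, 0.6]
finger_gap: 0.0086
```

```bash
python3 - <<'E'
from h import *
np.set_printoptions(precision=4,suppress=True)
s=sense(); p=grab_frame("wrist"); save(p,"w3"); print(s["tool_pos"],s["force"],s["finger_gap"])
for t,z in(("cover_bar",.142),("release_top",.114)):
    for r in pinpoint(t,p)[:1]: print(t,r["conf"],r["position"],atz(p,r["position"],z,s))
E
```

```text
[ 0.434  -0.0065  0.1867] [-0.2853  0.6481  0.6223] 0.008643377361585628
cover_bar 0.56 [476.4, 196.4] [0.5121 0.039  0.142 ]
release_top 0.6 [341.3, 209.6] [0.4429 0.0238 0.114 ]
```

View pics/w3.png

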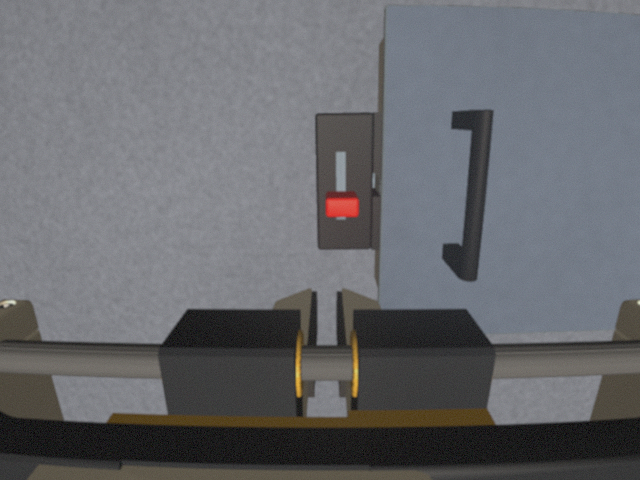

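The fin is at (342,205), still at home. Descending beside it, then pushing towards +y.

Emit:
{"fn": "apply_moves", "kwargs": {
  "increments": [
    [[0,-2,0,-25,0,0,0],[0,-2,0,-50,0,0,0],[0,-2,0,-75,0,0,0],[0,-2,0,-88,0,0,0],[0,-2,0,-88,0,0,0],[0,-2,5,-88,0,0,0],[0,-2,10,-88,0,0,0],[0,-2,15,-88,0,0,0],[0,-2,20,-88,0,0,0]]
  ]
}}

```text
clock: 7.5
tool_pos: [0.432, 0.0137, 0.1]
orientation: [0.698, 0.716, 0.001, 0.001]
force: [-0.4, -2.0, 1.3]
finger_gap: 0.0007
```

Emit:
{"fn": "apply_moves", "kwargs": {
  "increments": [
    [[0,0,3,0,0,0,0],[0,0,6,0,0,0,0],[0,0,9,0,0,0,0],[0,0,12,0,0,0,0],[0,0,12,0,0,0,0],[0,0,12,0,0,0,0]]
  ]
}}

```text
clock: 8.0
tool_pos: [0.4314, 0.0254, 0.0991]
orientation: [0.698, 0.716, 0.0, 0.0]
force: [-0.2, -1.0, 1.1]
finger_gap: 0.0006
```

Emit:
{"fn": "apply_moves", "kwargs": {
  "increments": [
    [[0,0,-10,0,0,0,0],[0,0,-25,0,0,0,0],[0,0,-32,30,0,0,0],[0,0,-32,60,0,0,0],[0,0,-32,88,0,0,0],[0,0,-32,88,0,0,0]]
  ]
}}

```text
clock: 8.5
tool_pos: [0.4338, -0.0078, 0.1915]
orientation: [0.698, 0.716, 0.003, 0.003]
force: [1.3, -0.3, 1.2]
finger_gap: 0.0007
```

```bash
python3 - <<'E'
from h import *
np.set_printoptions(precision=4,suppress=True)
s=sense(); p=grab_frame("wrist"); save(p,"w4"); print(s["tool_pos"],s["force"],s["finger_gap"])
for t,z in(("cover_bar",.142),("release_top",.114)):
    for r in pinpoint(t,p)[:1]: print(t,r["conf"],r["position"],atz(p,r["position"],z,s))
E
```

```text
[ 0.4338 -0.0078  0.1915] [ 1.334  -0.2517  1.1547] 0.000731067119886907
cover_bar 0.55 [472.5, 193.8] [0.5122 0.038  0.142 ]
release_top 0.88 [340.2, 175.1] [0.4422 0.0422 0.114 ]
```

View pics/w4.png

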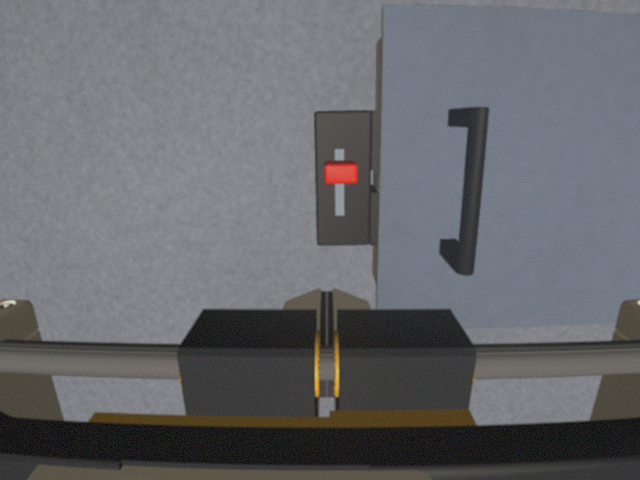

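The fin has moved from row 205 to 172, about 17 mm across, so the bolt is clear. Regripping the bar.

Emit:
{"fn": "apply_moves", "kwargs": {
  "increments": [
    [[0.55,0,0,0,0,0,0],[0.55,27,14,0,0,0,0],[0.55,54,28,0,0,0,0],[0.55,79,43,0,0,0,0],[0.55,79,43,0,0,0,0],[0.55,79,43,-20,0,0,0],[0.55,79,43,-40,0,0,0],[0.55,79,43,-58,0,0,0],[0.55,79,43,-63,0,0,0],[0.55,79,43,-63,0,0,0]]
  ]
}}

```text
clock: 9.48
tool_pos: [0.5085, 0.0362, 0.1219]
orientation: [0.698, 0.716, -0.002, -0.002]
force: [0.3, -0.9, 0.2]
finger_gap: 0.0502
```

Emit:
{"fn": "apply_moves", "kwargs": {
  "increments": [
    [[0,0,0,0,0,0,0],[0,0,0,0,0,0,0],[0,0,0,0,0,0,0],[0,0,0,0,0,0,0],[0,0,0,0,0,0,0],[0,0,0,0,0,0,0],[0,0,0,0,0,0,0],[0,0,0,1,0,0,0],[0,0,0,2,0,0,0],[0,0,0,3,0,0,0],[0,0,0,4,0,0,0],[0,0,0,4,0,0,0]]
  ]
}}

```text
clock: 10.48
tool_pos: [0.5121, 0.0363, 0.1284]
orientation: [0.698, 0.716, 0.001, 0.001]
force: [7.1, 0.4, -5.1]
finger_gap: 0.0091
```

```bash
python3 - <<'E'
from h import *
s=sense(); print(s["tool_pos"],s["orientation"],s["force"],s["q"])
# bar shift vs grasp, tool tilting by k*theta about case y
yaw=np.radians(1.6); g=grip_depth
ex=np.array([np.cos(yaw),np.sin(yaw)])
f=lambda t:(np.array([-165*np.cos(t)+42*np.sin(t),165*np.sin(t)+42*np.cos(t)]))
for k in(0.5,0.6):
  for i in range(0,25):
    t=np.radians(i*56/24); d=f(t)-f(0); a=k*t
    # TCP = grasp + g*(tool z), tool z = -z tilted by a about +y
    d=d+1000*g*(np.array([-np.sin(a),-np.cos(a)])-np.array([0,-1]))
    print(k,i,np.round([d[0]*ex[0],d[0]*ex[1],d[1],-np.degrees(a)*np.sin(yaw),np.degrees(a)*np.cos(yaw)],1))
E
```

```text
[0.51205946 0.03632809 0.12839118] [0.69790469 0.71618799 0.00138871 0.00137054] [ 7.07801892  0.38428094 -5.07284022] [-7.87959229e-02  4.21782410e-01  1.69972495e+00  4.50537744e-04
  1.01620191e+00 -1.04889679e-01]
0.5 0 [ 0.  0.  0. -0.  0.]
0.5 1 [ 1.5  0.   6.7 -0.   1.2]
0.5 2 [ 3.2  0.1 13.3 -0.1  2.3]
0.5 3 [ 5.2  0.1 19.8 -0.1  3.5]
0.5 4 [ 7.5  0.2 26.3 -0.1  4.7]
0.5 5 [10.   0.3 32.6 -0.2  5.8]
0.5 6 [12.8  0.4 38.8 -0.2  7. ]
0.5 7 [15.8  0.4 44.9 -0.2  8.2]
0.5 8 [19.1  0.5 50.8 -0.3  9.3]
0.5 9 [22.6  0.6 56.7 -0.3 10.5]
0.5 10 [26.3  0.7 62.3 -0.3 11.7]
0.5 11 [30.3  0.8 67.8 -0.4 12.8]
0.5 12 [34.5  1.  73.1 -0.4 14. ]
0.5 13 [38.9  1.1 78.2 -0.4 15.2]
0.5 14 [43.5  1.2 83.2 -0.5 16.3]
0.5 15 [48.3  1.3 87.9 -0.5 17.5]
0.5 16 [53.2  1.5 92.4 -0.5 18.7]
0.5 17 [58.4  1.6 96.8 -0.6 19.8]
0.5 18 [ 63.7   1.8 100.9  -0.6  21. ]
0.5 19 [ 69.2   1.9 104.7  -0.6  22.2]
0.5 20 [ 74.8   2.1 108.4  -0.7  23.3]
0.5 21 [ 80.6   2.3 111.8  -0.7  24.5]
0.5 22 [ 86.5   2.4 114.9  -0.7  25.7]
0.5 23 [ 92.6   2.6 117.8  -0.7  26.8]
0.5 24 [ 98.7   2.8 120.5  -0.8  28. ]
0.6 0 [ 0.  
[... 157 characters left out ...]
.6  0.3 32.6 -0.2  7. ]
0.6 6 [12.3  0.3 38.9 -0.2  8.4]
0.6 7 [15.3  0.4 45.  -0.3  9.8]
0.6 8 [18.5  0.5 51.  -0.3 11.2]
0.6 9 [21.9  0.6 56.8 -0.4 12.6]
0.6 10 [25.6  0.7 62.5 -0.4 14. ]
0.6 11 [29.5  0.8 68.  -0.4 15.4]
0.6 12 [33.6  0.9 73.3 -0.5 16.8]
0.6 13 [37.9  1.1 78.5 -0.5 18.2]
0.6 14 [42.4  1.2 83.5 -0.5 19.6]
0.6 15 [47.2  1.3 88.3 -0.6 21. ]
0.6 16 [52.1  1.5 92.9 -0.6 22.4]
0.6 17 [57.2  1.6 97.3 -0.7 23.8]
0.6 18 [ 62.5   1.7 101.4  -0.7  25.2]
0.6 19 [ 67.9   1.9 105.3  -0.7  26.6]
0.6 20 [ 73.5   2.1 109.   -0.8  28. ]
0.6 21 [ 79.2   2.2 112.5  -0.8  29.4]
0.6 22 [ 85.    2.4 115.7  -0.9  30.8]
0.6 23 [ 91.    2.5 118.7  -0.9  32.2]
0.6 24 [ 97.1   2.7 121.4  -0.9  33.6]
```

The cover comes up freely: 4 mm was commanded and about 5 mm reached, with only 5 N. Lifting along the arc with the tool tilting half as fast.

Emit:
{"fn": "apply_moves", "kwargs": {
  "increments": [
    [[0,1.5,0,4,0,1,0],[0,3,0,8.5,0,1.5,0],[0,5,0,15,0,2.7,0],[0,7.5,0,21.5,0,4,0],[0,10,0,28,0,5,0],[0,12.5,0,34,0,6.2,0],[0,15.5,0,40,0,7.4,0],[0,19,0.5,46,0,8.5,0],[0,22.5,0.5,52,0,9.7,0],[0,26,0.5,57.5,0,11,0],[0,30,1,63,0,12,0],[0,30,1,63,0,12,0]]
  ]
}}

```text
clock: 11.48
tool_pos: [0.5403, 0.0375, 0.191]
orientation: [0.694, 0.712, -0.074, -0.076]
force: [-2.3, 0.2, -1.9]
finger_gap: 0.0094
```

Emit:
{"fn": "apply_moves", "kwargs": {
  "increments": [
    [[0,4,0,5.5,0,1.2,0],[0,8.5,0.3,10.5,0,2.4,0],[0,13,0.4,15.5,0,3.5,0],[0,18,0.5,20,0,4.7,0],[0,23,0.7,24.5,0,5.9,0],[0,28,0.8,29,0,7,0],[0,33.5,1,33,0,8.2,0],[0,39,1.1,37,0,9.4,0],[0,44.5,1.3,40.5,-0.3,10.5,0],[0,50,1.5,44,-0.3,11.7,0],[0,56,1.6,47,-0.3,13,0],[0,56,1.6,47,-0.3,13,0]]
  ]
}}

```text
clock: 12.48
tool_pos: [0.5952, 0.0397, 0.239]
orientation: [0.681, 0.699, -0.154, -0.155]
force: [-6.6, 2.2, 6.8]
finger_gap: 0.0094
```

Emit:
{"fn": "apply_moves", "kwargs": {
  "increments": [
    [[0,6,0.2,3,0,1,0],[0,12,0.4,5.5,0,2.2,0],[0,12,0.4,5.5,0,2.2,0],[0,12,0.4,5.5,0,2.2,0],[0,12,0.4,5.5,0,2.2,0],[0,12,0.4,5.5,0,2.2,0],[0,12,0.4,5.5,0,2.2,0],[0,12,0.4,5.5,0,2.2,0]]
  ]
}}

```text
clock: 13.15
tool_pos: [0.6071, 0.0401, 0.2447]
orientation: [0.678, 0.696, -0.166, -0.168]
force: [-4.9, 2.8, 5.2]
finger_gap: 0.0088
```

```bash
python3 - <<'E'
from h import *
np.set_printoptions(precision=4,suppress=True)
s=sense(); T=R.from_quat(s["orientation"]).as_matrix(); g=s["tool_pos"]-T[:,2]*grip_depth
print(s["tool_pos"],s["force"],s["finger_gap"],np.abs(s["joint_vel"]).max(),"grasp",g)
hx=.5115+.165; v=g-[hx,0,.1]; print("r",np.hypot(v[0],v[2]),"open deg",np.degrees(np.arctan2(v[2],-v[0])-np.arctan2(42,165)))
p=grab_frame("scene"); save(p,"s5")
for t in("bottle","jar","skin_model"):
    for r in pinpoint(t,p)[:1]: print(t,r["conf"],r["position"],atz(p,r["position"],0))
E
```

```text
[0.6071 0.0401 0.2447] [-4.9257  2.847   5.1958] 0.008805087994540228 0.002378035410424335 grasp [0.6157 0.0401 0.2614]
r 0.1724322930420659 open deg 55.07869801509764
jar 0.64 [203.9, 326.5] [ 0.5382 -0.1638  0.    ]
skin_model 0.64 [370.8, 238.8] [0.6301 0.2248 0.    ]
```

View pics/s5.png

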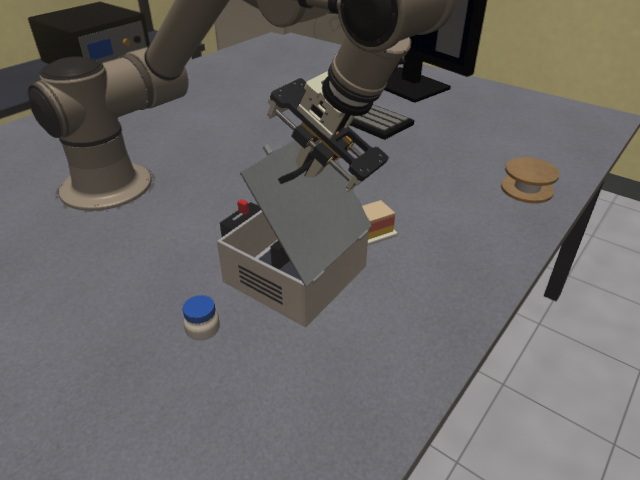

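The picture shows the cover held open at about 55° with the fingers on the bar (~(300,170)). The jar and skin model are where they were, and the arm is at rest.

```bash
python3 -c "
from h import *
print(finish_job())"
```

```text
the job is handed in; nothing more can be done
None
```

The cover is open at about 55° with the gripper still holding the handle bar, and the job is handed in; no verdict was reported.

- **Tug:** With the slide at home, the bar gave about 1.2 mm and then stopped, with the pull rising to 19 N. A free cover needs at most about 4 N, so the catch was holding it.
- **Release:** I unloaded the bar, let go and pushed the red slide about 17 mm across. The wrist camera confirmed it had moved.
- **Lift:** I regripped the bar, found the cover free, and raised it along its arc.

**Last checks:**
- The grasp point puts the cover at 55.1°, at 172 mm from the hinge against about 170 mm expected.
- The fingers are 8.8 mm apart on the 10 mm bar, and the wrist force was steady at about 5 N in x and z.
- The arm was at rest.
- The jar looks unmoved in the last scene picture, and its network position agrees within 7 mm.
- The skin model also looks unmoved, but its network position differs by about 12 mm. Part of it was hidden behind the cover, so I put that down to the detection.
- The bottle was hidden in the last picture, so I could not check it directly. The arm never went near it.

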